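Trip the catch and draw the sprung gauge rod to its mark

TASK

On the roll gauge, push the upright catch pin fully down into the bed so that it frees the rod, then draw the sprung rod out by its upright post until its pointer is level with the thin fin on the brass rider, and finish while still holding it there against the spring. Do not shift the rider, and leave the other things on the desk and in the rack where they are.

Things in the scene. Friction and masses are not known exactly. Their poses are not given: they have to be found in the camera images.
- gauge: Roll gauge fixed to the desk: flat grey cast bed 380 (x) x 145 (y -75 to 70) x 16 mm with a brass barrel along x (30 mm thick, axis 38 mm above the desk, x -190 to -55). Origin on the desk under the barrel's axis, mid-length of the bed. +x: the way the rod draws out, roughly to the robot's left; +y roughly towards the robot.
- rod: Steel rod, 12 mm thick, sliding 0 to 125 mm out of the barrel along gauge +x; its spring pulls in with about 4 N at rest, 11 N at 100 mm. It carries an upright post, a pointer towards gauge +y, and a cross lug (12 mm wide, 26 to 40 mm above the desk) 70 mm long towards gauge -y. Origin on the desk under the post's axis; axes as the gauge's; fully in, it is at the gauge's origin.
- post_grip (a point): Grasp point on the rod's pull post, on its axis, 72 mm above the desk. The post is a plain round upright cylinder 18 mm in diameter, 24 to 90 mm above the desk, free on all sides above 45 mm.
- pointer (a point): Free end of the rod's pointer, on its centre line, 36 mm above the desk: a flat steel finger 4 mm wide and 6 mm high that reaches 34 mm from the post's axis to gauge +y.
- rider_mark (a point): The length mark: pointer-side edge of the 4 mm thin upright fin on the brass rider, mid-thickness, 36 mm above the desk. The rider (16 x 24 mm, 50 mm high) grips a steel scale bar at gauge y 40 to 64 mm. At the mark this point and the pointer's end have the same gauge x, 6 mm apart in y. It is 50 to 100 mm along gauge +x from the pointer's start.
- catch (a joint): How far the catch pin is pushed down, m: 0 is fully up, 0.025 fully down, where it stops. It needs about 5 N, moves only when pushed and stays where it is left. While it is up, the rod's cross lug meets it after about 15 mm of draw; fully down, the lug passes over it.
- catch_top (a point): Centre of the flat top of the catch pin, a plain upright steel cylinder 18 mm in diameter at gauge x 30, y -55 mm, 15 mm ahead of the cross lug. The top is 44 mm above the desk with the pin up, 19 mm (3 mm above the bed) fully down.
- paperweight: Bystander: cast iron paperweight with a knob, 72 mm in diameter, 46 mm high, beside the gauge on its -y side. Origin under its centre.
- ring_gauge: Bystander: steel ring 68 mm in diameter, 22 mm high, flat on the desk on the gauge's +y side. Origin under its centre.
- protractor: Bystander: flat steel half-round protractor about 130 x 66 mm, 7 mm high, on the gauge's +y side. Origin at the middle of its straight edge.
- caliper: Bystander: brass caliper with two bowed legs, about 130 x 140 mm, 11 mm high, flat on the desk on the gauge's -y side. Origin under its pivot.
- brush: Bystander: hand brush lying on the desk, off the gauge's outer (+x) end.
- plug_a: Bystander: chromed plug gauge, 24 mm in diameter, 128 mm long, upright in the walnut rack at the robot's left. Origin under its foot.
- plug_b: Bystander: a second such plug gauge upright in the same rack.

How it is judged (in metres and radians):
On the way, in this order (a step that is already met when the one before it is completed fails the run):
1. the catch pin is pushed fully down while the rod is still in (value of joint catch above 0.0225 m and x of rod in the frame of gauge below 0.025 m), for 0.1 s.
2. the rod is drawn out to the mark and held there (x of pointer in the frame of rider_mark between -0.005 and 0.005 m and contact force between the fingers and rod above 3 N), for 0.5 s.
At the end, for the whole second after the job is handed in: The pointer is within 5 mm of the rider's fin along the rod, steady (under 10 mm/s) and held by the fingers (over 3 N) against the spring; the catch pin is down (22.5 of 25 mm or more); the rider is within 4 mm of where it was (all of step 2 and distance of rider_mark from where it was at the start of the episode below 0.004 m and value of joint catch above 0.0225 m and linear speed of rod below 0.01 m/s); the arm keeps its last pose, push and grip.
It fails at once if the rider is shifted by more than 8 mm (distance of rider_mark from where it was at the start of the episode above 0.008 m).
It fails at once if a bystander is shifted by more than 25 mm (distance of any of paperweight, ring_gauge, protractor, caliper, brush, plug_a, plug_b from where it was at the start of the episode above 0.025 m).
It also fails if it takes over 43 s, if anything falls off the work surface, if the arm or the gripper's body presses on something with over 40 N, if the wrist force passes 120 N, or if a joint passes its speed limit or range.

ROBOT

A 6-joint arm with a two-finger parallel gripper is mounted at the origin on the work surface. World frame = base frame: x ahead of the robot, y to its left, z up, the work surface at z = 0. Lengths are in m, angles in degrees, forces in N, time in s.
With the tool pointing down it reaches from about 0.35 to 0.875 m from the base axis. Payload 4.2 kg.
Tool frame: the origin (TCP) lies at the very end of the fingers, on their centre line; the grasp point (between the pads) lies 19 mm behind it; z points along the fingers, y is the line along which they close (so a half turn about z gives the same grasp; the last joint's range is limited). The gripper opens to 87 mm and grips with 3 to 60 N. Pads are 19 mm wide; open, the fingers measure 117 mm over their backs; the gripper's body (75 mm by 190 mm) begins 51 mm behind the grasp point.
Start: joints at [83.457, 22.042, 0.453, 0, -68.411, -14.817], TCP at [0.228, 0.582, 0.223] pointing down, gripper open.
Joint ranges: [-179.83, 179.83], [-69.29, 118.12], [-61.27, 80.66], [-181.25, 117.63], [-171.15, -9.14], [-177.46, 177.46]. Speed limits (degrees/s): [159.86, 159.86, 180, 180, 180, 180].

INTERFACE

Orientations are given as a 3x3 rotation matrix whose columns are the frame's x, y, z axes.
In Python, from station import sense, optics, r gives the robot as it stands. The module is installed in compiled form; this text tells all that it offers.
- The arm moves only by the shell command python3 -m pendant 'ROWS' [OPENING]. ROWS is JSON, a list that holds one entry, the list of rows, each a list of 4 numbers: the shift along the tool's x, y, z normalised to -1 to 1, where 1 is 100 mm, then the turn about the tool's z normalised to -1 to 1, where 1 is 2 rad. A call has 1 to 8 rows; each row is the pose to reach, as a shift and turn from the pose commanded when the call began, along the tool's axes at that moment; what a row does not reach only later rows make up. A row lasts 1/10 s, in which the tool goes at most 50 mm and 8.59 degrees, less where a joint would pass 70% of its speed; a pose out of reach is approached as far as the arm can. A call with a number of a shift or a turn outside -1 to 1 is refused whole. A call with a gripper value outside its range is refused whole. OPENING is the closure, from 0 (fully open) to 1 (shut), set as the call begins (- or left out, the last holds). The fingers move at their own pace and stop on an object; the grip force is fixed at half the most. Time passes only in rows, so rows that repeat a pose let the fingers close. It gives the time, the measured TCP pose, the force, the opening and the grip force at its end, in the units of the state.
- sense(): the state, without advancing time (a new reading comes with each control period).
- optics.capture(name): name is "side" or "top"; returns the picture (384x512x3 uint8, red, green, blue); there is no depth.
- optics.get_calibration(name): a dict with "camera_matrix" (3x3 intrinsics, pixels), "camera_from_world" (4x4, takes a point from world to camera coordinates). Camera axes: x right, y down, z forward; pixel columns grow to the right and rows downward; lengths in m; the calibration is good to about 2 mm. A picture is of the moment at which its call begins. get_calibration takes no time and is no camera call.
- r.finish_job(): hands the job in; it is judged then, once.
The state is a dict: "time_s": time; "joints": joint angles; "joint_velocities": joint speeds; "effort": joint torques, N m; "tcp_pos": TCP position; "ee_rot": TCP orientation; "wrist_force": force on the tool from outside, world axes, zero at the start; "moment": the same for the moment, N m; "gripper_width": opening from 0.0 (shut) to 1.0 (fully open); "gripper_force": force on a finger pad.
Only numpy, scipy, OpenCV 4.12 (cv2) and the standard library are available. Lean on these libraries where they do the work, as an engineer would, in place of code of your own. Each camera call takes 0.05 s, during which the arm holds its last target. There are 200 camera calls.

## Working session

There is one attempt and no reset: what is moved stays moved. The work goes in short steps, Python scripts to look and compute and a shell command to move; the robot and the scene stay as the last step left them, time stands still between calls to the robot, and variables do not carry over. Pictures are saved under pics/ and viewed, at most 10 in all, crops included, and the job is handed in when it is done.

```bash
mkdir -p pics; python3 - <<'E'
from station import sense, optics, r
import cv2
for n in("top","side"):
    cv2.imwrite(f"pics/{n}0.png",cv2.cvtColor(optics.capture(n),cv2.COLOR_RGB2BGR)); c=optics.get_calibration(n);print(c)
s=sense();print(s["time_s"],s["tcp_pos"],s["ee_rot"],s["wrist_force"],s["gripper_width"])
E
```

```text
{'camera_matrix': array([[378.85999854,   0.        , 253.43986488],
       [  0.        , 378.85999854, 192.74890909],
       [  0.        ,   0.        ,   1.        ]]), 'camera_from_world': array([[-0.02733421, -0.99898623, -0.03576796,  0.1880529 ],
       [-0.9897791 ,  0.03205762, -0.13895911,  0.54689563],
       [ 0.13996487,  0.03160404, -0.98965197,  0.94002545],
       [ 0.        ,  0.        ,  0.        ,  1.        ]])}
{'camera_matrix': array([[463.28440427,   0.        , 261.07214947],
       [  0.        , 463.28440427, 198.87106625],
       [  0.        ,   0.        ,   1.        ]]), 'camera_from_world': array([[-0.99880792, -0.04879484,  0.00134545,  0.57683091],
       [-0.036965  ,  0.73808009, -0.67369976, -0.04467442],
       [ 0.03188002, -0.67294639, -0.73900394,  1.30206464],
       [ 0.        ,  0.        ,  0.        ,  1.        ]])}
0.1 [0.22742578 0.58156901 0.22157353] [[ 9.31259106e-01 -3.64357106e-01 -6.14542791e-04]
 [-3.64357606e-01 -9.31257211e-01 -1.88198470e-03]
 [ 1.13417092e-04  1.97652873e-03 -9.99998040e-01]] [ 0.6835464   0.19818113 -0.76343154] 1.0027922137789465
```

View pics/top0.png

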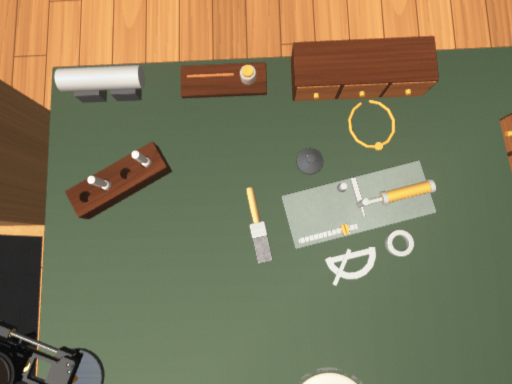

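View pics/side0.png

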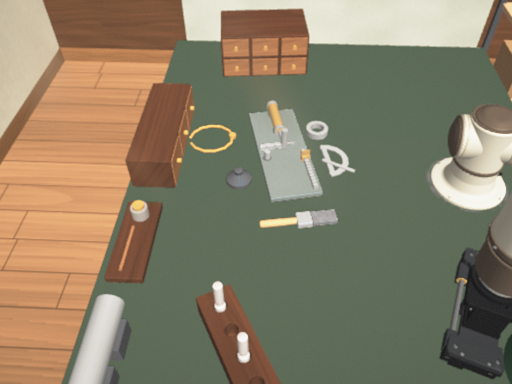

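The top view shows the bed with corners near (282,197), (422,163), (436,211) and (298,247). The pin is near (343,187), the post near (362,204) and the rider near (346,230). In the side view the post is near (284,135), the pin near (266,155) and the rider near (306,154). I'll enlarge both.

```bash
python3 - <<'E'
import cv2,numpy as np
t=cv2.imread("pics/top0.png")[155:255,275:445]; s=cv2.imread("pics/side0.png")[90:205,235:345]
cv2.imwrite("pics/crop0.png",np.hstack([cv2.resize(t,(425,250),interpolation=3)[:, :],cv2.copyMakeBorder(cv2.resize(s,(239,250),interpolation=3),0,0,0,0,0)]))
cv2.imwrite("pics/ct.png",cv2.resize(t[20:90,15:110],None,fx=8,fy=8,interpolation=cv2.INTER_CUBIC))
cv2.imwrite("pics/cs.png",cv2.resize(s[20:100,15:90],None,fx=7,fy=7,interpolation=cv2.INTER_CUBIC))
E
```

```text
(no output)
```

View pics/ct.png

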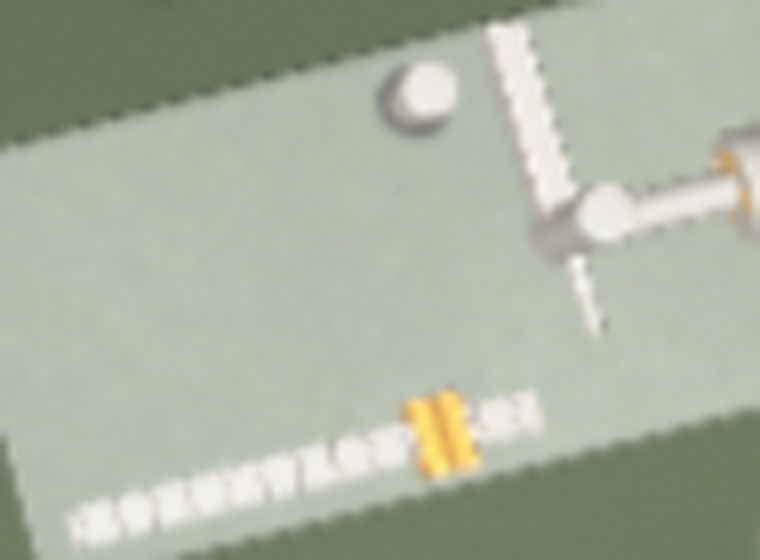

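View pics/cs.png

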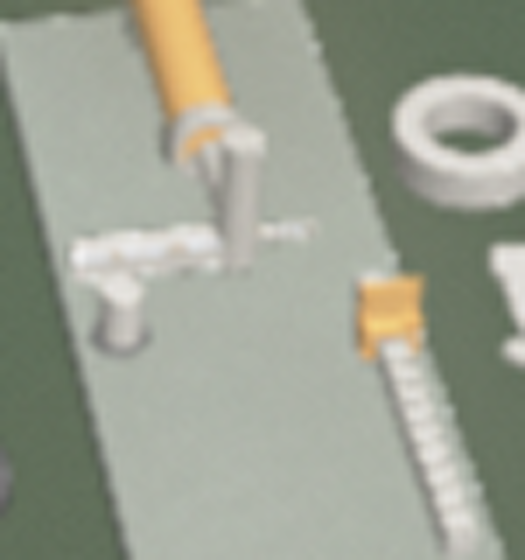

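The enlarged top crop (origin 290,175, 8x) gives: pin top (427,90), post top (606,213), pointer tip (598,330), lug end (506,28) and rider fin line (427,395) to (452,472). In the side crop (origin 250,110, 7x) the pin top is at (120,288), the post top at (246,138) and the rider top at (390,290).

```bash
cat > h.py <<'E'
from station import sense, optics, r
import numpy as np, cv2
def ray(n,uv):
    c=optics.get_calibration(n);T=c["camera_from_world"];R=T[:3,:3];o=-R.T@T[:3,3]
    d=R.T@np.linalg.inv(c["camera_matrix"])@np.array([*uv,1.]);return o,d
def onz(n,uv,z):
    o,d=ray(n,uv);return o+d*(z-o[2])/d[2]
def two(a,b):
    (o,d),(p,e)=ray("top",a),ray("side",b);k=np.linalg.lstsq(np.c_[d,-e],p-o,rcond=None)[0]
    P,Q=o+k[0]*d,p+k[1]*e;return (P+Q)/2,np.linalg.norm(P-Q)
def proj(n,P):
    c=optics.get_calibration(n);q=c["camera_from_world"][:3]@np.array([*P,1]);q=c["camera_matrix"]@q;return q[:2]/q[2]
E
python3 - <<'E'
from h import *
np.set_printoptions(precision=4,suppress=True)
im=cv2.cvtColor(cv2.imread("pics/top0.png"),cv2.COLOR_BGR2HSV)
print("hsv",im[215,320],im[230,280],im[235,300])
T=lambda u,v:(290+(u+.5)/8-.5,175+(v+.5)/8-.5)
S=lambda u,v:(250+(u+.5)/7-.5,110+(v+.5)/7-.5)
pin=onz("top",T(427,90),.044);post=onz("top",T(606,213),.09);ptr=onz("top",T(598,333),.036)
print(pin,post,ptr,onz("top",T(506,28),.04))
print("two",two(T(427,90),S(120,288)),two(T(606,213),S(246,138)))
f1,f2=onz("top",T(427,395),.05),onz("top",T(452,472),.05);print("fin",f1,f2)
c=[onz("top",p,.016) for p in[(282,197),(422,163),(436,211),(298,247)]]
x=(c[0]-c[1])+(c[3]-c[2]);yaw=np.arctan2(x[1],x[0]);print("yaw",np.degrees(yaw))
# yaw+origin from pin(30,-55), post(0,0)
d=(pin-post)[:2];y2=np.arctan2(d[1],d[0])-np.arctan2(-55,30);print(np.degrees(y2),np.linalg.norm(d))
for yy in(yaw,y2):
    ex=np.array([np.cos(yy),np.sin(yy)]);ey=np.array([-ex[1],ex[0]])
    for q in(pin,ptr,f1,f2,*c): print((q-post)[:2]@ex,(q-post)[:2]@ey)
    print()
E
```

```text
hsv [ 44  20 191] [ 48  53 124] [ 46  20 190]
[ 0.5625 -0.0589  0.044 ] [ 0.5159 -0.101   0.09  ] [ 0.4834 -0.11    0.036 ] [ 0.5825 -0.0862  0.04  ]
two (array([ 0.5635, -0.0593,  0.0425]), np.float64(0.0015995455474421415)) (array([ 0.5156, -0.1012,  0.0892]), np.float64(0.0009325434146071287))
fin [ 0.4645 -0.0518  0.05  ] [ 0.4402 -0.0582  0.05  ]
yaw 102.4143634613014
103.55599221415551 0.06277743747014074
0.03115318714385388 -0.054502161297488444
-0.001775744721675389 0.03371790204772843
0.059106186197923044 0.039647906870516905
0.058147498663662915 0.06473850047730932
0.18791752728104183 -0.06812985621815167
-0.19319221118707763 -0.06494090549836588
-0.18960160311013335 0.0655303668286859
0.18068803105600664 0.0687193175484717

0.030061109691243346 -0.05511203443394615
-0.0011036014034464885 0.033746588742554096
0.059884393061197624 0.03846241325981401
0.05942579735513698 0.06356712714601356
0.1865228158161758 -0.07186037536592804
-0.19444773621405395 -0.06107887975012141
-0.1882583492247969 0.06929495526940674
0.18202131872169763 0.06510567334755307
```

Both views agree: pin at (0.5625,-0.059), post at (0.516,-0.101), gauge +x at 103.5°, draw about 60 mm. All sizes fit the description. Next I turn tool y onto the rod axis and close the gripper while travelling.

```bash
python3 -m pendant '[[[0.4,0.35,0,-0.07],[0.8,0.7,0,-0.14],[1,0.87,0,-0.21],[1,0.87,0,-0.28],[1,0.87,0,-0.305],[1,0.87,0,-0.305]]]' 1; python3 -c "
from station import sense;s=sense();print(s['ee_rot'],s['joints'])"
```

```text
time_s: 0.7
tcp_pos: [0.2891, 0.4641, 0.2223]
ee_rot: [[0.972, 0.234, -0.0], [0.234, -0.972, -0.001], [-0.0, 0.0, -1.0]]
wrist_force: [-0.5, 0.2, 0.9]
gripper_width: 0.534
gripper_force: 0.0
[[ 9.72199586e-01  2.34153483e-01 -3.34066846e-04]
 [ 2.34153296e-01 -9.72199550e-01 -5.19060772e-04]
 [-4.46319525e-04  4.26407814e-04 -9.99999809e-01]] [ 7.50605862e+01  1.44619077e+01 -1.06163719e+01 -1.19503416e-02
 -6.49553901e+01  2.84862005e+01]
```

```bash
python3 -m pendant '[[[0.12,0.4,0,0],[0.2,0.8,0,0],[0.25,1,0,0]]]'|head -2;  python3 -m pendant '[[[0.12,0.4,0,0],[0.2,0.8,0,0],[0.25,1,0,0]]]'|head -2; python3 -m pendant '[[[0.12,0.4,0,0],[0.2,0.8,0,0],[0.25,1,0,0]]]'|head -2; python3 -m pendant '[[[0.12,0.4,0.1,0],[0.2,0.8,0.2,0],[0.25,1,0.3,0]]]'|head -2; python3 -m pendant '[[[0.12,0.4,0.1,0],[0.2,0.8,0.2,0],[0.25,1,0.3,0],[0.25,1,0.3,0],[0.25,1,0.3,0]]]'
```

```text
time_s: 1.0
tcp_pos: [0.337, 0.371, 0.2221]
time_s: 1.3
tcp_pos: [0.3849, 0.2796, 0.2223]
time_s: 1.6
tcp_pos: [0.4328, 0.1885, 0.2223]
time_s: 1.9
tcp_pos: [0.4808, 0.0973, 0.1919]
time_s: 2.4
tcp_pos: [0.5279, 0.0079, 0.1621]
ee_rot: [[0.972, 0.233, -0.001], [0.233, -0.972, -0.0], [-0.001, 0.0, -1.0]]
wrist_force: [0.9, 0.2, 0.5]
gripper_width: 0.005
gripper_force: 0.0
```

```bash
python3 -m pendant '[[[0.1,0.4,0,0],[0.185,0.732,0,0],[0.185,0.732,0.4,0],[0.185,0.732,0.8,0],[0.185,0.732,1,0],[0.185,0.732,1,0],[0.185,0.732,1,0]]]'; python3 - <<'E'
from h import *
a=[optics.capture(n) for n in("top","side")]
s=sense();p=s["tcp_pos"]
for n in("top","side"):print(n,proj(n,p),proj(n,[.563,-.059,.044]))
t=cv2.resize(a[0][165:235,310:400],(450,350),interpolation=2);q=cv2.resize(a[1][110:180,240:310],(350,350),interpolation=2)
cv2.imwrite("pics/c1.png",cv2.cvtColor(np.hstack([t,q]),cv2.COLOR_RGB2BGR))
E
```

```text
time_s: 3.1
tcp_pos: [0.5641, -0.0578, 0.0636]
ee_rot: [[0.972, 0.237, 0.001], [0.237, -0.972, -0.0], [0.001, 0.001, -1.0]]
wrist_force: [0.7, -0.2, 1.3]
gripper_width: 0.004
gripper_force: 0.0
top [344.13699587 183.64170614] [342.96909706 185.6047876 ]
side [266.60988563 145.21590054] [267.15995993 150.4638675 ]
```

View pics/c1.png

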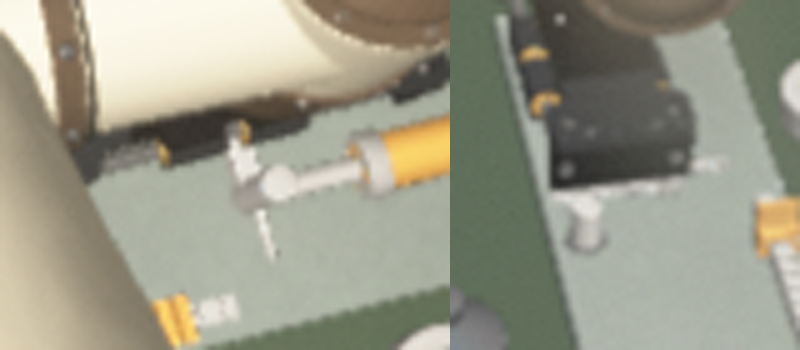

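The side view confirms the body is about 75 mm across tool x, so it clears the post, and the closed fingers are over the pin. Pushing down.

```bash
python3 -m pendant '[[[-0.01,0.01,0.12,0],[-0.01,0.01,0.2,0],[-0.01,0.01,0.26,0],[-0.01,0.01,0.32,0],[-0.01,0.01,0.37,0],[-0.01,0.01,0.41,0],[-0.01,0.01,0.43,0],[-0.01,0.01,0.43,0]]]'
```

```text
time_s: 4.0
tcp_pos: [0.5627, -0.0599, 0.0194]
ee_rot: [[0.972, 0.235, 0.0], [0.235, -0.972, 0.0], [0.0, 0.0, -1.0]]
wrist_force: [-0.1, 2.1, 3.3]
gripper_width: 0.002
gripper_force: 1.6
```

```bash
python3 -m pendant '[[[0,0,0.01,0],[0,0,0.02,0],[0,0,0.02,0],[0,0,0.02,0]]]'
```

```text
time_s: 4.4
tcp_pos: [0.5628, -0.0599, 0.0193]
ee_rot: [[0.972, 0.236, 0.001], [0.236, -0.972, -0.0], [0.001, 0.0, -1.0]]
wrist_force: [-3.7, 2.8, 13.9]
gripper_width: 0.005
gripper_force: 7.0
```

The pin has bottomed: z stays at 19.3 mm while the force rises. I'll lift, open partly, and move over the post.

```bash
python3 -m pendant '[[[0,0,-0.3,0],[0,0,-0.7,0],[0,0,-1,0],[-0.25,0.13,-1,0],[-0.552,0.29,-1,0],[-0.552,0.29,-1,0],[-0.552,0.29,-1,0]]]' 0.4; python3 - <<'E'
from h import *
a=[optics.capture(n) for n in("top","side")]
t=cv2.resize(a[0][165:235,310:400],(450,350),interpolation=2);q=cv2.resize(a[1][110:180,240:310],(350,350),interpolation=2)
cv2.imwrite("pics/c2.png",cv2.cvtColor(np.hstack([t,q]),cv2.COLOR_RGB2BGR))
E
```

```text
time_s: 5.1
tcp_pos: [0.5149, -0.1019, 0.1172]
ee_rot: [[0.972, 0.234, -0.001], [0.234, -0.972, -0.0], [-0.001, 0.0, -1.0]]
wrist_force: [0.7, 0.6, 0.4]
gripper_width: 0.549
gripper_force: 0.0
```

View pics/c2.png

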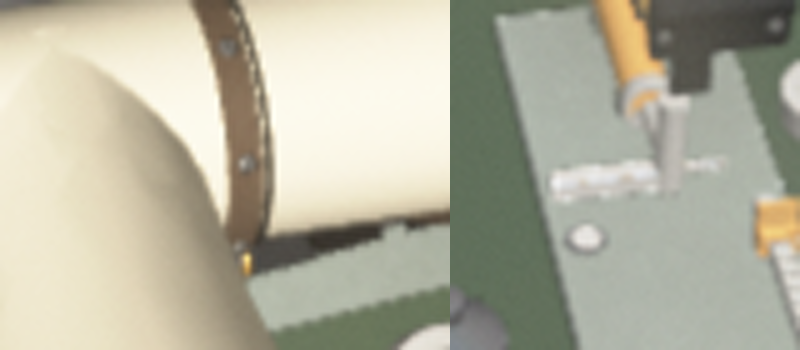

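The pin, near (587,238) in the side half, is flush with the bed, and the fingers straddle the post. I'll go down and grip.

```bash
python3 -m pendant '[[[0.01,0,0.2,0],[0.01,0,0.4,0],[0.01,0,0.55,0],[0.01,0,0.61,0],[0.01,0,0.61,0]]]'; python3 -m pendant '[[[0,0,0,0],[0,0,0,0],[0,0,0,0],[0,0,0,0],[0,0,0,0],[0,0,0,0]]]' 1
```

```text
time_s: 5.7
tcp_pos: [0.5165, -0.1007, 0.0555]
ee_rot: [[0.972, 0.236, -0.002], [0.236, -0.972, -0.0], [-0.002, -0.0, -1.0]]
wrist_force: [-0.8, 0.2, -0.7]
gripper_width: 0.596
gripper_force: 0.0
time_s: 6.3
tcp_pos: [0.5166, -0.1003, 0.0569]
ee_rot: [[0.972, 0.235, 0.0], [0.235, -0.972, 0.001], [0.001, -0.001, -1.0]]
wrist_force: [-1.7, 3.1, 2.0]
gripper_width: 0.196
gripper_force: 30.0
```

Gripped: 17 mm opening and 30 N. Drawing to just short of the estimate.

```bash
python3 -m pendant '[[[0,-0.06,0,0],[0,-0.14,0,0],[0,-0.23,0,0],[0,-0.32,0,0],[0,-0.41,0,0],[0,-0.49,0,0],[0,-0.55,0,0],[0,-0.57,0,0]]]'; python3 -m pendant '[[[0,0,0,0],[0,0,0,0],[0,0,0,0]]]'; python3 - <<'E'
from h import *
a=[optics.capture(n) for n in("top","side")]
t=cv2.resize(a[0][190:250,310:380],(350,300),interpolation=2);q=cv2.resize(a[1][130:180,260:325],(455,350),interpolation=2)
t=cv2.copyMakeBorder(t,0,50,0,0,0)
cv2.imwrite("pics/c3.png",cv2.cvtColor(np.hstack([t,q]),cv2.COLOR_RGB2BGR))
E
```

```text
time_s: 7.1
tcp_pos: [0.5043, -0.0462, 0.0569]
ee_rot: [[0.972, 0.236, 0.002], [0.236, -0.972, -0.002], [0.002, 0.002, -1.0]]
wrist_force: [5.2, -8.5, -2.5]
gripper_width: 0.197
gripper_force: 30.0
time_s: 7.4
tcp_pos: [0.5044, -0.0464, 0.0569]
ee_rot: [[0.972, 0.236, 0.002], [0.236, -0.972, -0.001], [0.002, 0.002, -1.0]]
wrist_force: [3.5, -7.1, -1.9]
gripper_width: 0.194
gripper_force: 30.0
```

View pics/c3.png

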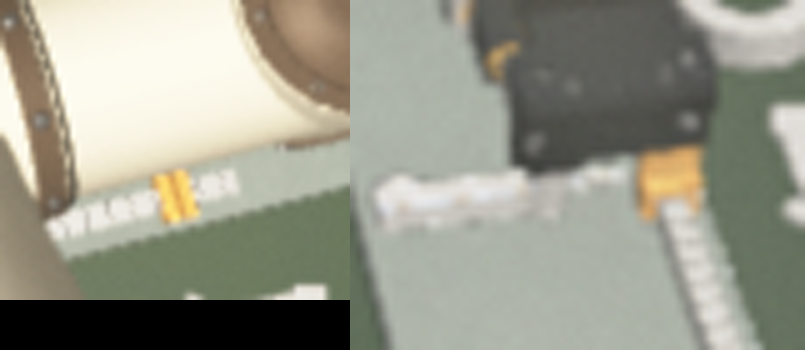

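The pointer tip in the side view is near full-frame pixel (300,154) and the draw so far is 55 mm by TCP. I'll look closely at the rider in both views to remove the height doubt about the fin.

```bash
python3 - <<'E'
from h import *
np.set_printoptions(precision=4,suppress=True)
a=cv2.imread("pics/top0.png")[215:240,330:365];
n=optics.capture("side")
b=cv2.cvtColor(n[140:165,285:320],cv2.COLOR_RGB2BGR)
cv2.imwrite("pics/c4.png",np.vstack([cv2.resize(q,None,fx=12,fy=12,interpolation=2) for q in(a,b)]))
print(onz("side",(299.9,154.1),.037))
P0=np.array([.5159,-.101]);y=np.radians(103.5);ex=np.array([np.cos(y),np.sin(y)]);ey=np.array([-ex[1],ex[0]])
for d in(50,55,60,65):
  for z in(.036,.05): print(d,z,[proj(k,[*(P0+ex*d/1000+ey*.040),z]) for k in("top","side")],[proj(k,[*(P0+ex*d/1000+ey*.064),z]) for k in("top","side")])
E
```

```text
[ 0.4689 -0.056   0.037 ]
50 0.036 [array([345.7304, 223.814 ]), array([301.1148, 153.0646])] [array([348.51  , 232.9309]), array([309.2087, 152.0326])]
50 0.05 [array([346.8722, 223.4925]), array([301.4349, 149.3994])] [array([349.6965, 232.7412]), array([309.5913, 148.3677])]
55 0.036 [array([343.842 , 224.3277]), array([301.5383, 154.2169])] [array([346.615 , 233.4466]), array([309.6514, 153.1798])]
55 0.05 [array([344.9564, 224.0137]), array([301.8626, 150.5515])] [array([347.7738, 233.2643]), array([310.0384, 149.5147])]
60 0.036 [array([341.9536, 224.8414]), array([301.964, 155.375])] [array([344.7199, 233.9622]), array([310.0963, 154.3326])]
60 0.05 [array([343.0406, 224.5348]), array([302.2924, 151.7095])] [array([345.8511, 233.7875]), array([310.4878, 150.6674])]
65 0.036 [array([340.0652, 225.3551]), array([302.3918, 156.5388])] [array([342.8247, 234.4779]), array([310.5434, 155.4912])]
65 0.05 [array([341.1248, 225.056 ]), array([302.7244, 152.8733])] [array([343.9283, 234.3107]), array([310.9394, 151.8259])]
```

View pics/c4.png

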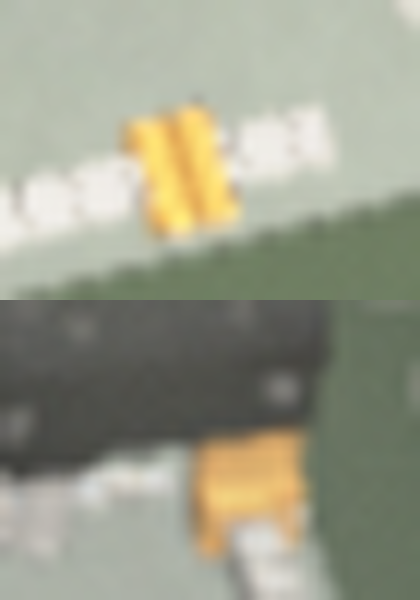

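The rider is a low body with a fin on top: in the top view the fin's shaded +x face is the dark stripe, and in the side view a bright body-top band lies below the fin face. I'll take profiles along the rod axis to locate the edges.

```bash
python3 - <<'E'
from h import *
np.set_printoptions(precision=4,suppress=True,linewidth=200)
P0=np.array([.5159,-.101]);y=np.radians(103.5);ex=np.array([np.cos(y),np.sin(y)]);ey=np.array([-ex[1],ex[0]])
D=np.arange(36,80,1.)
side0=cv2.imread("pics/side0.png").astype(np.float32);top0=cv2.imread("pics/top0.png").astype(np.float32)
def prof(n,im,z):
    out=0
    ys=np.arange(.044,.0605,.002)
    for yy in ys:
        p=np.array([proj(n,[*(P0+ex*d/1000+ey*yy),z]) for d in D],np.float32)
        out=out+cv2.remap(im,p[:,:1],p[:,1:],cv2.INTER_CUBIC)[:,0]
    return out/len(ys)
t=prof("top",top0,.05);s=prof("side",side0,.05)
print("d  top b g r | side b g r");print(np.c_[D,t,s].round(0).astype(int))
E
```

```text
d  top b g r | side b g r
[[ 36 205 215 216 155 168 160]
 [ 37 210 219 220 156 169 162]
 [ 38 214 223 224 157 170 163]
 [ 39 215 224 225 158 170 163]
 [ 40 215 225 225 157 169 162]
 [ 41 215 224 224 156 168 161]
 [ 42 214 224 224 155 167 160]
 [ 43 214 224 224 155 166 159]
 [ 44 212 222 222 155 166 158]
 [ 45 207 217 217 155 166 159]
 [ 46 201 211 211 156 167 160]
 [ 47 199 209 209 157 169 164]
 [ 48 198 209 211 159 172 169]
 [ 49 189 209 218 159 175 175]
 [ 50 171 210 227 157 178 183]
 [ 51 150 214 239 153 181 192]
 [ 52 132 220 248 149 184 201]
 [ 53 122 222 253 144 186 210]
 [ 54 115 220 253 138 186 217]
 [ 55 110 214 250 131 186 222]
 [ 56 103 201 245 126 186 225]
 [ 57  95 186 237 121 184 226]
 [ 58  90 176 231 117 181 225]
 [ 59  92 179 232 113 178 222]
 [ 60  99 193 239 111 176 220]
 [ 61 107 209 247 111 174 218]
 [ 62 113 220 252 111 172 216]
 [ 63 116 226 253 110 171 214]
 [ 64 116 224 253 110 170 212]
 [ 65 118 217 249 110 169 211]
 [ 66 125 206 242 110 169 209]
 [ 67 140 199 233 111 169 208]
 [ 68 157 197 223 111 169 207]
 [ 69 171 197 213 111 169 206]
 [ 70 184 201 210 111 169 206]
 [ 71 197 209 213 111 169 205]
 [ 72 208 217 219 112 171 206]
 [ 73 213 222 222 113 174 208]
 [ 74 214 223 224 115 177 211]
 [ 75 215 224 224 116 179 213]
 [ 76 216 224 225 117 181 214]
 [ 77 216 225 226 117 182 214]
 [ 78 215 224 225 117 180 212]
 [ 79 213 223 223 116 177 209]]
```

Allowing for fin and body heights, the edges put the fin at 54–55 mm of draw. The top view gives 54.5 and 55.2, and the side view 53.5–55. The pointer is now at 54.7 by side view and 55.2 by TCP, so it is level. I'll hold, verify and hand in.

```bash
python3 -m pendant '[[[0,0,0,0],[0,0,0,0],[0,0,0,0],[0,0,0,0],[0,0,0,0],[0,0,0,0],[0,0,0,0],[0,0,0,0]]]' && python3 -c "
from station import r;print(r.finish_job())"
```

```text
time_s: 8.35
tcp_pos: [0.5043, -0.0464, 0.0569]
ee_rot: [[0.972, 0.236, 0.002], [0.236, -0.972, -0.001], [0.002, 0.002, -1.0]]
wrist_force: [3.9, -7.1, -1.7]
gripper_width: 0.197
gripper_force: 30.0
the job is handed in; nothing more can be done
None
```

I pushed the catch pin fully down, drew the rod out about 55 mm and handed the job in while holding it level with the rider's fin by my measurement (54–55 mm); the hand-in returned no verdict.

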